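# Start up the bench with its switch boxes

### The job

Start up the bench from the four cordless switch boxes on the table: with the fingertips tap the large round key down first, then the square key, then the long bar key, each lightly, so that it goes down and stays down. Leave the small round stop key up, do not lift or shift the boxes, and leave everything else where it is.

Things in the scene. Friction and masses are not known exactly. Their poses are not given: they have to be found in the camera images.
- box_round: loose grey switch box, 84 (x) x 74 (y) x 40 mm high, 0.6 kg, stands flat on the table, with the large round key, 40 mm across in the middle of its top; origin at the centre of its underside, z up
- top_round (a point): centre of the top face of the large round key, 40 mm across; 56 mm above the table when the key is up; moves down when it is pressed
- key_round (a joint): latch of the large round key: 0 up, 0.008 m fully down; it yields to about 2 N, has no return spring and stays where it is left. The key's top rides on this latch on a soft spring of 2 N per mm: it gives 1 mm before the latch moves, springs back by that much when let go, and once the latch is fully down gives some 6 mm more; then its top is 1 mm above the housing
- box_square: loose grey switch box, 84 (x) x 74 (y) x 40 mm high, 0.6 kg, stands flat on the table, with the square key, 36 x 36 mm in the middle of its top; origin at the centre of its underside, z up
- top_square (a point): centre of the top face of the square key, 36 x 36 mm; 56 mm above the table when the key is up; moves down when it is pressed
- key_square (a joint): latch of the square key: 0 up, 0.008 m fully down; it yields to about 2 N, has no return spring and stays where it is left. The key's top rides on this latch on a soft spring of 2 N per mm: it gives 1 mm before the latch moves, springs back by that much when let go, and once the latch is fully down gives some 6 mm more; then its top is 1 mm above the housing
- box_bar: loose grey switch box, 84 (x) x 74 (y) x 40 mm high, 0.6 kg, stands flat on the table, with the long bar key, 20 mm along the box's x and 56 mm along its y in the middle of its top; origin at the centre of its underside, z up
- top_bar (a point): centre of the top face of the long bar key, 20 mm along the box's x and 56 mm along its y; 56 mm above the table when the key is up; moves down when it is pressed
- key_bar (a joint): latch of the long bar key: 0 up, 0.008 m fully down; it yields to about 2 N, has no return spring and stays where it is left. The key's top rides on this latch on a soft spring of 2 N per mm: it gives 1 mm before the latch moves, springs back by that much when let go, and once the latch is fully down gives some 6 mm more; then its top is 1 mm above the housing
- box_small: loose grey switch box, 84 (x) x 74 (y) x 40 mm high, 0.6 kg, stands flat on the table, with the small round key, 18 mm across (the stop key, which must stay up) in the middle of its top; origin at the centre of its underside, z up
- top_small (a point): centre of the top face of the small round key, 18 mm across (the stop key, which must stay up); 56 mm above the table when the key is up; moves down when it is pressed
- key_small (a joint): latch of the small round key: 0 up, 0.008 m fully down; it yields to about 2 N, has no return spring and stays where it is left. The key's top rides on this latch on a soft spring of 2 N per mm: it gives 1 mm before the latch moves, springs back by that much when let go, and once the latch is fully down gives some 6 mm more; then its top is 1 mm above the housing
- black_tape: bystander: flat roll of black tape, 58 mm across, 19 mm high; origin at the centre of its underside
- tape_measure: bystander: yellow tape measure, 36 x 78 x 64 mm high; origin at the centre of its underside
- masking_tape: bystander: flat roll of pale masking tape, 104 mm across, 25 mm high; origin at the centre of its underside
- white_box: bystander: small white lidded box tied with cord, 84 x 123 x 42 mm high; origin at the centre of its underside
- paint_tin: bystander: small round paint tin, 77 mm across, 77 mm high; origin at the centre of its underside
- glue_bottle: bystander: squeeze bottle of glue with orange cap, 62 mm across, 167 mm high; origin at the centre of its underside

How it is judged:
On the way, in this order (a step that is already met when the one before it is completed fails the run):
1. the large round key has been tapped down (value of joint key_round above 0.004 m and value of joint each of key_square, key_bar below 0.002 m), for 0.1 s.
2. the square key has been tapped down (value of joint key_square above 0.004 m and value of joint key_bar below 0.002 m), for 0.1 s.
3. the long bar key has been tapped down (value of joint key_bar above 0.004 m), for 0.1 s.
At the end, for the whole second after the job is handed in: The large round, square and long bar keys are each more than 4 mm down, the small round key is less than 2 mm down, and all four boxes stand flat and at rest within 20 mm of where they stood (value of joint each of key_round, key_square, key_bar above 0.004 m and value of joint key_small below 0.002 m and distance of each of box_round, box_square, box_bar, box_small from where it was at the start of the episode below 0.02 m and angle between each of box_round, box_square, box_bar, box_small's own z axis and vertical below 0.08 rad and linear speed of each of box_round, box_square, box_bar, box_small below 0.02 m/s); the robot touches nothing.
It fails at once if a key was pressed out of order (square before large round, or long bar before square) ((value of joint key_square above 0.002 m and value of joint key_round below 0.004 m) or (value of joint key_bar above 0.002 m and value of joint key_square below 0.004 m)).
It fails at once if the small round stop key was pressed more than 2 mm (value of joint key_small above 0.002 m).
It fails at once if a switch box or its key was pushed by the fingers with more than 20 N, which is not a light tap, or by the arm or gripper's body with more than 3 N (contact force between any of box_round, box_square, box_bar, box_small and the fingers above 20 N or contact force between any of box_round, box_square, box_bar, box_small and the arm above 3 N).
It fails at once if a switch box was lifted (more than 8 mm), tipped or shifted more than 20 mm (height (world z) of any of box_round, box_square, box_bar, box_small above 0.008 m or angle between any of box_round, box_square, box_bar, box_small's own z axis and vertical above 0.15 rad or distance of any of box_round, box_square, box_bar, box_small from where it was at the start of the episode above 0.02 m).
It fails at once if a bystander was moved more than 20 mm (distance of any of black_tape, tape_measure, masking_tape, white_box, paint_tin, glue_bottle from where it was at the start of the episode above 0.02 m).
It also fails if it takes over 48 s, if anything falls off the work surface, if the arm or the gripper's body presses on something with over 40 N, if the wrist force passes 120 N, or if a joint passes its speed limit or range.

### The arm

A 6-joint arm with a two-finger parallel gripper is mounted at the origin on a cart in front of the work surface, level with it; the furniture and walls round the work are solid. World frame = base frame: x ahead of the robot, y to its left, z up, the work surface at z = 0. Lengths are in m, angles in rad, forces in N, time in s.
With the tool pointing down it reaches from about 0.3 to 0.75 m from the base axis. Payload 8.5 kg.
Tool frame: the origin (TCP) lies at the very end of the fingers, on their centre line; the grasp point (between the pads) lies 19 mm behind it; z points along the fingers, y is the line along which they close (so a half turn about z gives the same grasp; the last joint's range is limited). The gripper opens to 85 mm and grips with 20 to 120 N. Pads are 22 mm wide; open, the fingers measure 114 mm over their backs; the gripper's body (76 mm by 85 mm) begins 54 mm behind the grasp point. The pads swing forward as they close: fully open they stand 13 mm farther back than shut.
Start: joints at [1.027, 0.381, 1.297, -0, 1.464, -0.215], TCP at [0.178, 0.521, 0.199] pointing down, gripper open.
Joint ranges: [-3.11, 3.11], [-0.89, 2.33], [0.22, 2.48], [-1.42, 4.56], [0.17, 2.85], [-2.88, 2.88]. Speed limits (rad/s): [2.39, 2.39, 3.14, 3.14, 3.14, 3.14].

### API

Orientations are given as a unit quaternion [w, x, y, z].
In Python, from cell import * gives the robot as it stands.
- The arm moves only by the tool drive_tool, never from a script. Its argument "plan" is a list that holds one entry, the list of rows, each a list of 7 numbers: the opening, from 0 (shut) to 1 (fully open), then the shift along the tool's x, y, z in mm, then the turn, a rotation vector about the tool's x, y, z in rad. In form: [[[jaw, dx, dy, dz, rx, ry, rz], ...]]. A call has 1 to 12 rows; each row is the pose to reach, as a shift and turn from the pose commanded when the call began, along the tool's axes at that moment; what a row does not reach only later rows make up. A row lasts 1/12 s, in which the tool goes at most 41.7 mm and 7.16 degrees, less where a joint would pass 70% of its speed; a pose out of reach is approached as far as the arm can. A call with a gripper value outside its range is refused whole. The fingers move at their own pace and stop on an object; "newtons" is the grip in N (left out, the last holds). Time passes only in rows, so rows that repeat a pose let the fingers close. It gives the time, the measured TCP pose, the force, the opening and the grip force at its end, in the units of the state.
- observe(): the state, without advancing time (a new reading comes with each control period).
- camera(name): name is "scene" or "top" or "wrist"; returns (picture, depth): 420x560x3 uint8, blue, green, red; 420x560 float32, m along the optical axis (not along the pixel's ray), 0 where there is no reading.
- camera_model(name): a dict with "mtx" (3x3 intrinsics, pixels), "rvec" (rotation vector, rad) and "tvec" (3), from world to camera coordinates, as OpenCV has them. Camera axes: x right, y down, z forward; pixel columns grow to the right and rows downward; lengths in m; the calibration is good to about 2 mm. A picture is of the moment at which its call begins: read the wrist's pose just before it. camera_model takes no time and is no camera call; for the wrist camera it gives the pose at the moment of the call.
- finish_job(): hands the job in; it is judged then, once.
The state is a dict: "time": time; "q": joint angles; "qvel": joint speeds; "joint_torque": joint torques, N m; "position": TCP position; "eef_rot": TCP orientation; "ft_force": force on the tool from outside, world axes, zero at the start; "ft_torque": the same for the moment, N m; "opening": finger opening in m; "grasp_force": force on a finger pad.
Only numpy, scipy, OpenCV 4.12 (cv2) and the standard library are available. Lean on these libraries where they do the work, as an engineer would, in place of code of your own. Each camera call takes 0.05 s, during which the arm holds its last target. There are 200 camera calls.

## Working session

There is one attempt and no reset: what is moved stays moved. The work goes in short steps, Python scripts to look and compute and a tool call to move; the robot and the scene stay as the last step left them, time stands still between calls to the robot, and variables do not carry over. Pictures are saved under pics/ and viewed, at most 10 in all, crops included, and the job is handed in when it is done.

Besides the shell and the picture viewer there is one more tool, called after "Emit:" as a command line: name --argument value ..., lists and objects as JSON in quotes. drive_tool: Moves the arm, as the interface text tells. Its arguments: {"type":"object","properties":{"plan":{"type":"array"},"newtons":{"type":"number"}},"required":["plan"]}

```bash
mkdir -p pics
python3 - <<'E'
from cell import *
import cv2,numpy as np
s=observe();print(s)
for n in("top","scene"):
    p,d=camera(n);cv2.imwrite(f"pics/{n}0.png",p);np.save(f"pics/{n}0.npy",d);m=camera_model(n);print(n,m)
E
```

```text
{'time': 0.0, 'q': array([ 1.02672846e+00,  3.80688778e-01,  1.29775855e+00,  1.87744417e-04,
        1.46361533e+00, -2.15290585e-01]), 'qvel': array([-0.00051443, -0.0001468 , -0.00043041,  0.00069651,  0.00073987,
        0.0013995 ]), 'joint_torque': array([-5.61331384e-03, -4.31149578e+01, -2.25499338e+01, -1.09077680e-01,
        1.75027344e-03,  1.05385631e-06]), 'position': array([0.17744998, 0.52042355, 0.19915364]), 'eef_rot': array([-1.73780865e-04,  1.63659170e-01,  9.86516909e-01, -1.83673766e-04]), 'ft_force': array([0.04599918, 0.36595243, 0.53565534]), 'ft_torque': array([-0.00148386,  0.02248283,  0.01007102]), 'grasp_force': 0.0, 'opening': 0.08551108036970088}
top {'mtx': array([[503.75959082,   0.        , 282.99256693],
       [  0.        , 503.75959082, 213.61228333],
       [  0.        ,   0.        ,   1.        ]]), 'rvec': array([ 2.37353015, -1.714111  ,  0.22201731]), 'tvec': array([-0.1213894 ,  0.57624202,  1.23697824])}
scene {'mtx': array([[466.46155305,   0.        , 278.29279376],
       [  0.        , 466.46155305, 206.23975215],
       [  0.        ,   0.        ,   1.        ]]), 'rvec': array([ 2.48762244,  0.508641  , -0.1842173 ]), 'tvec': array([-0.55659783, -0.09935455,  1.48718693])}
```

View pics/top0.png

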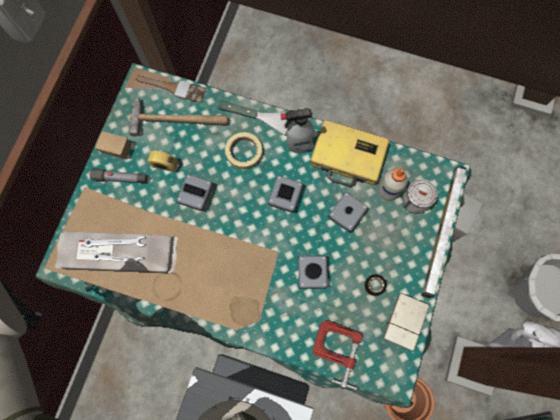

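View pics/scene0.png

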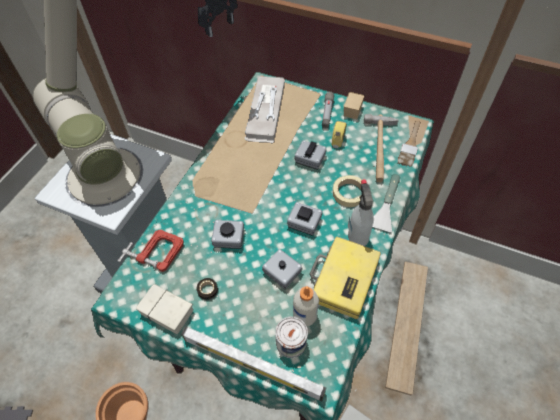

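The top view shows the switch boxes at these pixels: round (313,270), square (286,193), bar (196,192) and small (348,211). In the scene view they are at (228,231), (305,216), (310,151) and (282,267). Next I'll locate the key tops in both views.

```bash
cat > h.py <<'E'
from cell import *
import cv2,numpy as np
def cast(m,uv,z):
    R=cv2.Rodrigues(m["rvec"])[0];c=-R.T@m["tvec"]
    r=R.T@np.linalg.inv(m["mtx"])@np.array([uv[0],uv[1],1.]);return c+r*(z-c[2])/r[2]
def dpt(m,uv,d):
    R=cv2.Rodrigues(m["rvec"])[0]
    return R.T@(np.linalg.inv(m["mtx"])@np.array([uv[0],uv[1],1.])*d-m["tvec"])
def key(p,d,m,uv,r=17,thr=60):
    u,v=uv;g=p.max(2)[v-r:v+r+1,u-r:u+r+1]
    n,l,st,ce=cv2.connectedComponentsWithStats((g<thr).astype(np.uint8))
    i=min((i for i in range(1,n) if st[i,4]>12),key=lambda i:np.hypot(*(ce[i]-r)))
    c=ce[i]+[u-r,v-r]; mk=l==i
    rc=cv2.minAreaRect(cv2.findNonZero(mk.astype(np.uint8)))
    dd=d[v-r:v+r+1,u-r:u+r+1][mk]
    return c,st[i,4],rc[1:],cast(m,c,.056),dpt(m,c,np.median(dd[dd>0]))
E
python3 - <<'E'
from h import *
np.set_printoptions(precision=4,suppress=True)
px={"top":dict(round=(313,270),square=(286,193),bar=(196,192),small=(348,211)),"scene":dict(round=(228,230),square=(305,214),bar=(310,151),small=(282,266))}
for n in px:
    p=cv2.imread(f"pics/{n}0.png");d=np.load(f"pics/{n}0.npy");m=camera_model(n)
    for k,uv in px[n].items():
        try: print(n,k,*key(p,d,m,uv))
        except Exception as e: print(n,k,e)
p=cv2.imread("pics/top0.png")
a=cv2.resize(p[140:300,170:400],None,fx=3.4,fy=3.4,interpolation=cv2.INTER_CUBIC);cv2.imwrite("pics/c0.png",a)
E
```

```text
top round [313.     270.7268] 183 ((14.0, 14.0), 90.0) [ 0.4702 -0.0532  0.056 ] [ 0.4702 -0.0532  0.0561]
top square [285.4253 191.6092] 174 ((13.281564712524414, 12.965337753295898), 18.434947967529297) [0.6493 0.0803 0.056 ] [0.6494 0.0803 0.0557]
top bar [194.085  190.0196] 153 ((21.187257766723633, 6.957010269165039), 18.434947967529297) [0.5767 0.3133 0.056 ] [0.5767 0.3133 0.056 ]
top small [348.4118 209.6765] 34 ((6.0, 5.0), 90.0) [ 0.6543 -0.0935  0.056 ] [ 0.6542 -0.0935  0.0563]
scene round [227.2647 233.5294] 34 ((4.93196964263916, 12.165525436401367), 80.53767395019531) [ 0.4849 -0.0709  0.056 ] [ 0.4826 -0.0678  0.0499]
scene square [305.3214 215.8929] 56 ((8.497058868408203, 14.310836791992188), 63.43495178222656) [0.6619 0.0669 0.056 ] [0.6608 0.0701 0.0511]
scene bar [310.2625 149.5875] 80 ((5.366562843322754, 15.205260276794434), 26.56505012512207) [0.5844 0.3055 0.056 ] [0.5838 0.3072 0.054 ]
scene small min() iterable argument is empty
```

View pics/c0.png

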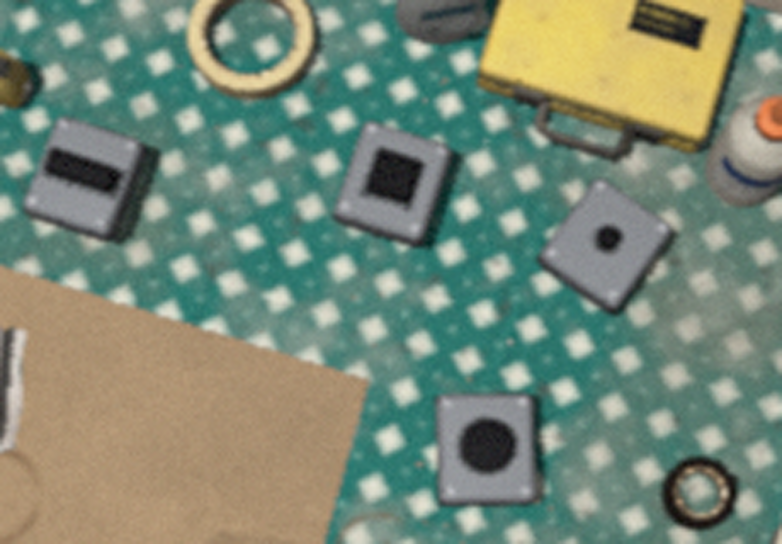

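The top-view key centres agree with depth, with all four tops at 56 mm, so I'll use those. The scene view only caught the shaded parts of the keys. Now I'll shut the fingers and travel to above the round key.

Emit:
drive_tool --plan '[[[0,-23,-22,0,0,0,0],[0,-46,-45,10,0,0,0],[0,-69,-67,20,0,0,0],[0,-92,-89,30,0,0,0],[0,-115,-112,40,0,0,0],[0,-138,-134,50,0,0,0],[0,-161,-156,50,0,0,0],[0,-184,-178,50,0,0,0],[0,-207,-200,50,0,0,0],[0,-231,-224,50,0,0,0],[0,-231,-224,50,0,0,0],[0,-231,-224,50,0,0,0]]]' --newtons 20

```text
time: 1.1
position: [0.3243, 0.2328, 0.1491]
eef_rot: [-0.0, 0.165, 0.986, -0.0]
ft_force: [-0.5, 0.1, 0.2]
opening: 0.0001
grasp_force: 0.0
```

Emit:
drive_tool --plan '[[[0,-23,-22,0,0,0,0],[0,-46,-45,0,0,0,0],[0,-69,-67,0,0,0,0],[0,-92,-89,0,0,0,0],[0,-115,-112,0,0,0,0],[0,-138,-134,10,0,0,0],[0,-161,-156,20,0,0,0],[0,-184,-178,30,0,0,0],[0,-207,-201,40,0,0,0],[0,-231,-224,50,0,0,0],[0,-231,-224,60,0,0,0],[0,-231,-224,60,0,0,0]]]'

```text
time: 2.1
position: [0.4698, -0.0523, 0.0873]
eef_rot: [-0.002, 0.164, 0.986, 0.001]
ft_force: [-0.4, 1.0, 0.5]
opening: -0.0002
grasp_force: 0.0
```

Run:
```python
from h import *
s=observe();print(s["position"],s["eef_rot"],s["ft_force"])
p,d=camera("top");w,_=camera("wrist");cv2.imwrite("pics/t1.png",np.hstack([cv2.resize(p[200:340,240:400],(480,420)),w[:,120:440]]))
```

```text
[ 0.46978735 -0.05230257  0.08730419] [-1.95643074e-03  1.64000090e-01  9.86458254e-01  5.05583667e-04] [-0.40085637  0.97562261  0.46329124]
```

View pics/t1.png

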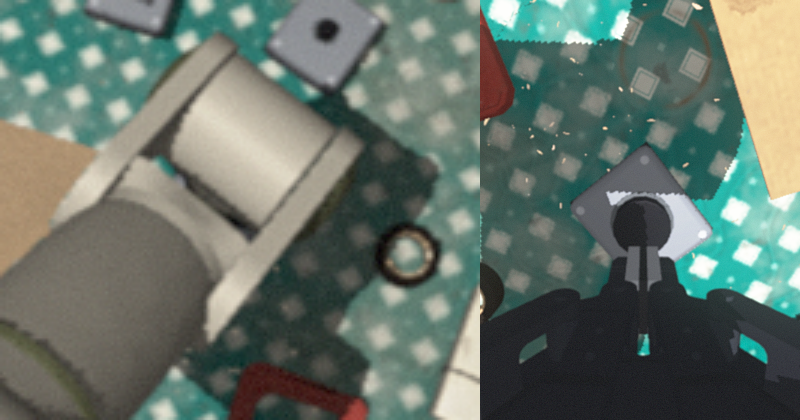

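The left half is the top view, with the arm over the round box. The right half is the wrist view, with the shut fingertips above the round key at about (640,225). I'm pressing slowly and stopping at the bottom to read the force.

Emit:
drive_tool --plan '[[[0,0,0,10,0,0,0],[0,0,0,20,0,0,0],[0,0,0,27,0,0,0],[0,0,0,30,0,0,0],[0,0,0,32,0,0,0],[0,0,0,34,0,0,0],[0,0,0,36,0,0,0],[0,0,0,38,0,0,0],[0,0,0,40,0,0,0],[0,0,0,41,0,0,0],[0,0,0,41,0,0,0],[0,0,0,41,0,0,0]]]'

```text
time: 3.2
position: [0.4702, -0.0527, 0.0483]
eef_rot: [-0.0, 0.164, 0.987, 0.0]
ft_force: [0.1, 0.3, -0.1]
opening: -0.0002
grasp_force: 0.0
```

Emit:
drive_tool --plan '[[[0,0,0,1,0,0,0],[0,0,0,2,0,0,0],[0,0,0,2,0,0,0],[0,0,0,2,0,0,0]]]'

```text
time: 3.53
position: [0.4702, -0.0527, 0.0463]
eef_rot: [-0.0, 0.164, 0.987, 0.0]
ft_force: [0.4, -0.3, 0.8]
opening: 0.0002
grasp_force: 0.0
```

Run:
```python
from h import *
s=observe();print(s["position"],s["ft_force"])
w,d=camera("wrist");cv2.imwrite("pics/w2.png",w)
sc,_=camera("scene");cv2.imwrite("pics/s2.png",cv2.resize(sc[180:280,170:340],(680,400)))
```

```text
[ 0.47015417 -0.05266791  0.04628355] [ 0.41538607 -0.25424032  0.78694212]
```

View pics/w2.png

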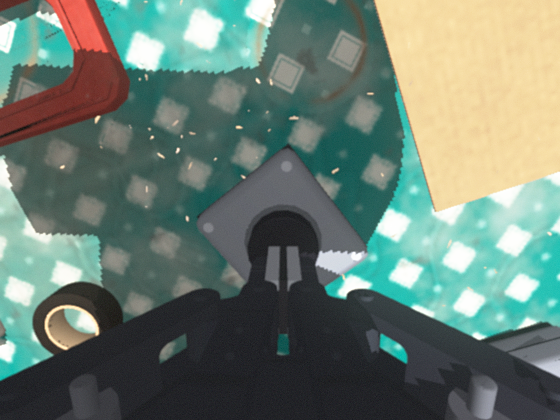

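The fingertips are on or just above the key, at about (285,245), but the force reading is near zero. Wrist depth will tell me the heights.

Run:
```python
from h import *
np.set_printoptions(precision=1,suppress=True)
w,d=camera("wrist");m=camera_model("wrist")
for u in(255,272,284,296):
    print(u,[(v,round(dpt(m,(u,v),d[v,u])[2]*1000,1)) for v in range(212,290,6)])
print([round(dpt(m,q,d[q[1],q[0]])[2]*1000,1) for q in((225,215),(287,185),(240,235),(160,215),(430,150))])
print(observe()["ft_force"])
```

```text
255 [(212, np.float64(40.3)), (218, np.float64(41.8)), (224, np.float64(43.2)), (230, np.float64(55.1)), (236, np.float64(56.4)), (242, np.float64(55.9)), (248, np.float64(55.7)), (254, np.float64(55.3)), (260, np.float64(89.2)), (266, np.float64(94.4)), (272, np.float64(100.8)), (278, np.float64(107.3)), (284, np.float64(124.2))]
272 [(212, np.float64(44.2)), (218, np.float64(55.3)), (224, np.float64(55.1)), (230, np.float64(56.4)), (236, np.float64(56.3)), (242, np.float64(55.5)), (248, np.float64(84.4)), (254, np.float64(91.9)), (260, np.float64(98.1)), (266, np.float64(103.0)), (272, np.float64(109.4)), (278, np.float64(114.4)), (284, np.float64(120.4))]
284 [(212, np.float64(47.0)), (218, np.float64(55.0)), (224, np.float64(56.3)), (230, np.float64(56.2)), (236, np.float64(56.2)), (242, np.float64(56.2)), (248, np.float64(84.3)), (254, np.float64(92.1)), (260, np.float64(98.3)), (266, np.float64(104.8)), (272, np.float64(110.2)), (278, np.float64(113.7)), (284, np.float64(115.8))]
296 [(212, np.float64(41.7)), (218, np.float64(53.9)), (224, np.float64(56.1)), (230, np.float64(56.6)), (236, np.float64(56.0)), (242, np.float64(56.1)), (248, np.float64(86.4)), (254, np.float64(91.8)), (260, np.float64(99.0)), (266, np.float64(104.2)), (272, np.float64(108.8)), (278, np.float64(113.1)), (284, np.float64(120.1))]
[np.float64(40.2), np.float64(38.9), np.float64(39.7), np.float64(1.5), np.float64(2.3)]
[ 0.3 -0.4  0.2]
```

The key is still up at 56 mm, and the visible finger ends are near 80 mm although the TCP reads 46 mm. I'll measure where the fingertips really are in 3D.

Run:
```python
from h import *
np.set_printoptions(precision=1,suppress=True)
s=observe();print(s["position"]*1000,s["opening"],s["q"])
w,d=camera("wrist");m=camera_model("wrist")
R=cv2.Rodrigues(m["rvec"])[0];c=-R.T@m["tvec"];print("cam",c*1000,"axis",R[2])
for u in(268,276,284,292,300):
    print(u,[dpt(m,(u,v),d[v,u])*1000 for v in range(243,262,3)])
P=m["mtx"]@(R@s["position"]+m["tvec"]);print("TCP px",P[:2]/P[2])
x=cv2.resize(w[190:330,190:390],(800,560),interpolation=cv2.INTER_CUBIC)
cv2.imwrite("pics/w3.png",np.clip(x.astype(float)*2.2,0,255).astype(np.uint8))
```

```text
[470.2 -52.7  46.4] -0.00012690897092127715 [-0.4  0.4  1.7 -0.   1.  -1.6]
cam [409.  -30.6 221. ] axis [ 0.2 -0.1 -1. ]
268 [array([466.1, -58.7,  55.6]), array([467.8, -59.3,  55.4]), array([458.4, -54.5,  85.9]), array([458.3, -54.3,  89.6]), array([457.9, -53.9,  94.1]), array([458.5, -54.1,  95.8]), array([458.3, -53.8,  99.4])]
276 [array([467.5, -54.5,  55.7]), array([459.5, -51.2,  82.3]), array([459.6, -51.1,  85.7]), array([459.1, -50.9,  90.5]), array([459.4, -50.9,  93.1]), array([459.8, -51. ,  95.2]), array([459.1, -50.6, 100.1])]
284 [array([468.8, -50.4,  55.9]), array([460.3, -47.6,  83.2]), array([460.2, -47.6,  87. ]), array([460.6, -47.7,  89.4]), array([460.7, -47.7,  92.7]), array([460.4, -47.7,  96.3]), array([460.5, -47.7,  99.2])]
292 [array([470.2, -46.3,  56.1]), array([461.6, -44.2,  82.8]), array([461.9, -44.3,  85.7]), array([462.1, -44.5,  88.6]), array([461.8, -44.5,  92.6]), array([461.5, -44.5,  96.3]), array([461.2, -44.5, 100.1])]
300 [array([471.6, -42.2,  56. ]), array([473.3, -42.7,  55.9]), array([475.1, -43.3,  55.6]), array([476.7, -43.8,  55.7]), array([478.2, -44.3,  56.2]), array([466.3, -42.1,  87.7]), array([466.7, -42.4,  90. ])]
TCP px [280.9 240.4]
```

View pics/w3.png

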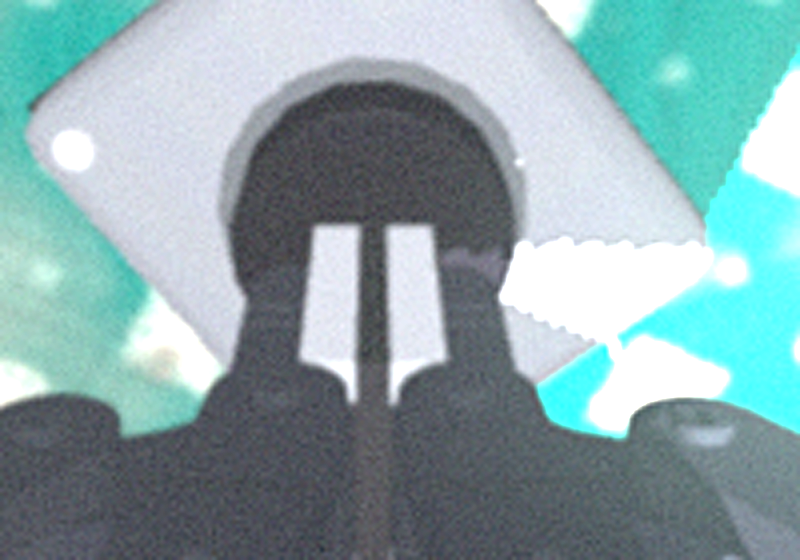

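View pics/s2.png

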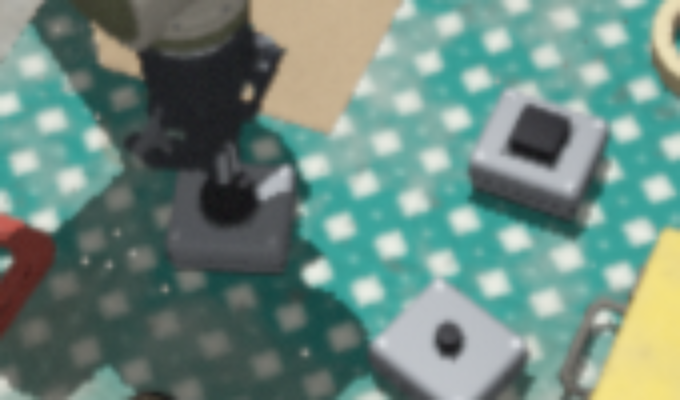

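The finger gap sits centred over the round key. The scene crop shows the round key still up, with the fingers above it. The real tips are about 34 mm higher than the reported TCP, and xy agrees. I'll go down in force-checked stages.

Emit:
drive_tool --plan '[[[0,0,0,4,0,0,0],[0,0,0,8,0,0,0],[0,0,0,12,0,0,0],[0,0,0,16,0,0,0],[0,0,0,20,0,0,0],[0,0,0,20,0,0,0]]]'

```text
time: 4.23
position: [0.4697, -0.0525, 0.0254]
eef_rot: [-0.001, 0.164, 0.987, 0.0]
ft_force: [0.9, -0.7, 0.1]
opening: 0.0001
grasp_force: 0.0
```

Emit:
drive_tool --plan '[[[0,0,0,1,0,0,0],[0,0,0,2,0,0,0],[0,0,0,3,0,0,0],[0,0,0,4,0,0,0],[0,0,0,5,0,0,0],[0,0,0,6,0,0,0],[0,0,0,6,0,0,0]]]'

```text
time: 4.82
position: [0.4703, -0.0527, 0.0203]
eef_rot: [0.0, 0.164, 0.987, -0.0]
ft_force: [-0.3, -0.9, 1.4]
opening: 0.0
grasp_force: 0.7
```

```bash
cat > tip.py <<'E'
from h import *
s=observe();print(s["position"],s["ft_force"])
w,d=camera("wrist");m=camera_model("wrist")
for u in(272,284,296):
    print(u,[(v,round(float(dpt(m,(u,v),d[v,u])[2]*1000),1)) for v in range(212,262,4)])
E
python3 tip.py
```

```text
[ 0.47028687 -0.05268653  0.02029152] [-0.33972013 -0.88231935  1.35140107]
272 [(212, 40.1), (216, 39.0), (220, 40.4), (224, 42.5), (228, 48.0), (232, 52.1), (236, 52.4), (240, 52.3), (244, 52.1), (248, 58.5), (252, 64.4), (256, 67.2), (260, 72.4)]
284 [(212, 40.9), (216, 40.8), (220, 42.2), (224, 43.1), (228, 194.9), (232, 52.7), (236, 53.4), (240, 52.9), (244, 52.3), (248, 59.1), (252, 62.7), (256, 68.5), (260, 71.7)]
296 [(212, 39.8), (216, 39.8), (220, 41.4), (224, 41.2), (228, 46.8), (232, 52.1), (236, 52.7), (240, 51.9), (244, 51.5), (248, 58.6), (252, 63.6), (256, 68.7), (260, 72.0)]
```

Contact is made and the key top is at 52.4 mm, so the tips are about 32 mm above the reported TCP. Another 7 mm will bottom the latch.

Emit:
drive_tool --plan '[[[0,0,0,1,0,0,0],[0,0,0,2,0,0,0],[0,0,0,3,0,0,0],[0,0,0,4,0,0,0],[0,0,0,5,0,0,0],[0,0,0,6,0,0,0],[0,0,0,7,0,0,0],[0,0,0,7,0,0,0]]]'

```text
time: 5.53
position: [0.4703, -0.0527, 0.0134]
eef_rot: [0.0, 0.164, 0.987, -0.0]
ft_force: [0.0, 0.2, 5.8]
opening: 0.0
grasp_force: 2.6
```

```bash
python3 tip.py
```

```text
[ 0.47028501 -0.05270017  0.01337598] [0.01986103 0.20235473 5.76115925]
272 [(212, 40.1), (216, 39.6), (220, 40.0), (224, 41.7), (228, 41.7), (232, 45.5), (236, 44.7), (240, 44.3), (244, 46.5), (248, 52.3), (252, 56.4), (256, 60.6), (260, 65.4)]
284 [(212, 188.0), (216, 39.8), (220, 40.0), (224, 42.1), (228, 42.1), (232, 44.7), (236, 44.6), (240, 45.5), (244, 45.3), (248, 51.9), (252, 55.5), (256, 60.9), (260, 65.4)]
296 [(212, 40.0), (216, 40.3), (220, 39.6), (224, 40.4), (228, 41.1), (232, 43.7), (236, 46.3), (240, 45.2), (244, 45.0), (248, 52.4), (252, 57.1), (256, 61.6), (260, 64.9)]
```

The reading is 5.8 N with the key top at about 45 mm, so the round latch is fully down. Next I'll lift and move to the square key.

Emit:
drive_tool --plan '[[[0,0,0,-15,0,0,0],[0,0,0,-35,0,0,0],[0,0,0,-60,0,0,0],[0,-16,23,-60,0,0,0],[0,-36,53,-60,0,0,0],[0,-56,83,-60,0,0,0],[0,-76,112,-60,0,0,0],[0,-96,140,-60,0,0,0],[0,-113,164,-60,0,0,0],[0,-126,184,-60,0,0,0],[0,-126,184,-50,0,0,0],[0,-126,184,-50,0,0,0]]]'

```text
time: 6.58
position: [0.6479, 0.0815, 0.0607]
eef_rot: [-0.002, 0.163, 0.987, -0.0]
ft_force: [-1.1, 0.1, 0.3]
opening: 0.0
grasp_force: 0.0
```

```bash
python3 - <<'E'
from h import *
p,d=camera("top")
w,_=camera("wrist")
q=cv2.resize(p[220:320,260:360],(420,420));cv2.imwrite("pics/t4.png",np.hstack([q,w[:,100:460]]))
E
python3 tip.py
```

```text
[0.64769894 0.0803922  0.06242236] [-0.67659142 -0.06868666  0.54687931]
272 [(212, 42.9), (216, 50.5), (220, 55.6), (224, 55.8), (228, 58.3), (232, 56.4), (236, 55.8), (240, 55.5), (244, 55.8), (248, 102.1), (252, 106.5), (256, 110.2), (260, 114.4)]
284 [(212, 49.9), (216, 55.1), (220, 57.3), (224, 56.4), (228, 57.0), (232, 57.1), (236, 57.3), (240, 56.0), (244, 56.5), (248, 101.9), (252, 105.5), (256, 109.9), (260, 115.2)]
296 [(212, 55.6), (216, 57.2), (220, 57.4), (224, 56.2), (228, 56.8), (232, 57.1), (236, 56.8), (240, 57.1), (244, 56.7), (248, 102.7), (252, 106.2), (256, 112.0), (260, 114.8)]
```

View pics/t4.png

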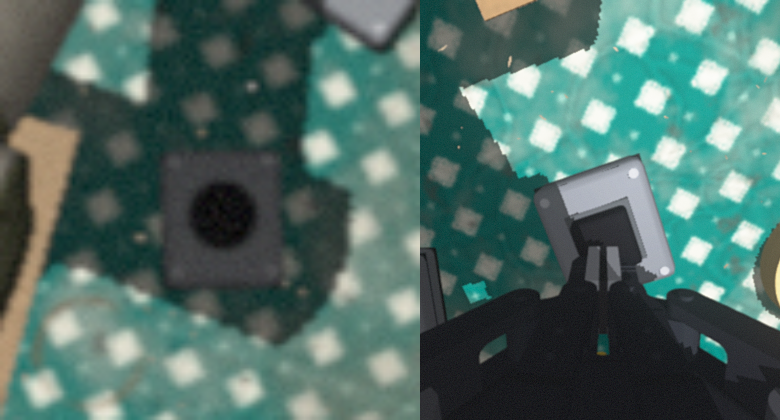

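The left half shows the round box in its original place. The right half shows the shut tips over the square key, at about (600,235). Now I'll press it.

Emit:
drive_tool --plan '[[[0,0,0,12,0,0,0],[0,0,0,24,0,0,0],[0,0,0,34,0,0,0],[0,0,0,38,0,0,0],[0,0,0,40,0,0,0],[0,0,0,42,0,0,0],[0,0,0,44,0,0,0],[0,0,0,46,0,0,0],[0,0,0,48,0,0,0],[0,0,0,49,0,0,0],[0,0,0,50,0,0,0],[0,0,0,50,0,0,0]]]'

```text
time: 7.73
position: [0.6492, 0.0807, 0.0137]
eef_rot: [0.0, 0.164, 0.987, -0.0]
ft_force: [-1.2, -2.2, 3.9]
opening: -0.0001
grasp_force: 2.3
```

```bash
python3 tip.py
```

```text
[0.64916669 0.08066609 0.01365903] [-1.20369142 -2.20754244  3.92543192]
272 [(212, 40.0), (216, 38.8), (220, 39.4), (224, 39.3), (228, 39.7), (232, 41.3), (236, 41.8), (240, 44.3), (244, 46.0), (248, 52.6), (252, 56.5), (256, 61.8), (260, 66.2)]
284 [(212, 39.6), (216, 39.1), (220, 38.9), (224, 38.5), (228, 188.3), (232, 40.9), (236, 45.8), (240, 46.0), (244, 45.7), (248, 52.0), (252, 55.8), (256, 61.4), (260, 66.3)]
296 [(212, 40.4), (216, 40.1), (220, 39.2), (224, 41.1), (228, 41.5), (232, 44.4), (236, 45.1), (240, 45.0), (244, 46.2), (248, 52.7), (252, 57.1), (256, 61.0), (260, 65.8)]
```

The square key is down, with its top at about 45.5 mm. Now the bar key.

Emit:
drive_tool --plan '[[[0,0,0,-15,0,0,0],[0,0,0,-35,0,0,0],[0,0,0,-60,0,0,0],[0,16,22,-60,0,0,0],[0,38,52,-60,0,0,0],[0,61,83,-60,0,0,0],[0,84,114,-60,0,0,0],[0,106,145,-60,0,0,0],[0,127,174,-60,0,0,0],[0,144,197,-60,0,0,0],[0,144,197,-50,0,0,0],[0,144,197,-50,0,0,0]]]'

```text
time: 8.78
position: [0.5745, 0.3148, 0.0613]
eef_rot: [-0.001, 0.162, 0.987, -0.001]
ft_force: [0.9, 0.5, -0.2]
opening: 0.0
grasp_force: 0.0
```

```bash
python3 - <<'E'
from h import *
p,d=camera("top");w,_=camera("wrist")
q=cv2.resize(p[140:320,230:410],(420,420));cv2.imwrite("pics/t5.png",np.hstack([q,w[:,100:460]]))
E
python3 tip.py
```

```text
[0.57608392 0.31296186 0.06265308] [-0.12545745  0.43567269  0.2702866 ]
272 [(212, 40.5), (216, 40.5), (220, 41.8), (224, 45.6), (228, 55.4), (232, 55.9), (236, 55.9), (240, 56.9), (244, 55.9), (248, 101.9), (252, 107.1), (256, 110.7), (260, 114.8)]
284 [(212, 40.0), (216, 41.3), (220, 45.0), (224, 53.9), (228, 54.8), (232, 57.7), (236, 56.8), (240, 56.9), (244, 56.3), (248, 103.0), (252, 106.0), (256, 112.4), (260, 114.6)]
296 [(212, 42.2), (216, 44.4), (220, 52.7), (224, 55.6), (228, 56.9), (232, 56.2), (236, 56.1), (240, 56.5), (244, 56.9), (248, 101.7), (252, 107.0), (256, 110.0), (260, 115.7)]
```

View pics/t5.png

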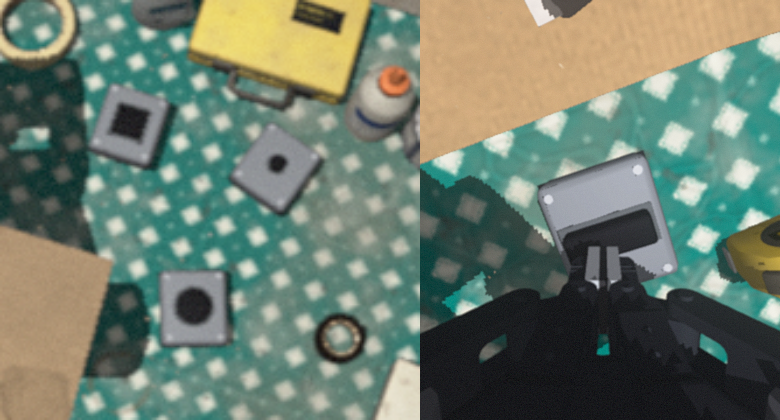

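The left half shows the square and round boxes unmoved. The right half shows the tips over the bar key, at about (605,240). I'm pressing it now.

Emit:
drive_tool --plan '[[[0,0,0,12,0,0,0],[0,0,0,24,0,0,0],[0,0,0,34,0,0,0],[0,0,0,38,0,0,0],[0,0,0,40,0,0,0],[0,0,0,42,0,0,0],[0,0,0,44,0,0,0],[0,0,0,46,0,0,0],[0,0,0,48,0,0,0],[0,0,0,49,0,0,0],[0,0,0,50,0,0,0],[0,0,0,50,0,0,0]]]'

```text
time: 9.93
position: [0.5766, 0.3138, 0.0137]
eef_rot: [0.001, 0.164, 0.987, 0.0]
ft_force: [0.5, -0.9, 4.9]
opening: 0.0
grasp_force: 2.3
```

```bash
python3 tip.py
```

```text
[0.57657159 0.31381751 0.01370552] [ 0.47397348 -0.91021835  4.90831423]
272 [(212, 40.1), (216, 39.6), (220, 40.4), (224, 39.5), (228, 39.8), (232, 41.7), (236, 40.0), (240, 39.5), (244, 41.7), (248, 52.8), (252, 57.0), (256, 61.4), (260, 67.0)]
284 [(212, 40.0), (216, 40.5), (220, 39.7), (224, 39.8), (228, 42.1), (232, 39.6), (236, 40.8), (240, 41.6), (244, 43.0), (248, 51.9), (252, 56.6), (256, 62.4), (260, 65.7)]
296 [(212, 39.3), (216, 38.6), (220, 39.9), (224, 39.9), (228, 41.0), (232, 40.0), (236, 39.9), (240, 42.6), (244, 42.4), (248, 52.3), (252, 57.4), (256, 62.2), (260, 65.9)]
```

Emit:
drive_tool --plan '[[[0,0,0,-15,0,0,0],[0,0,0,-40,0,0,0],[0,0,0,-75,0,0,0],[0,0,0,-110,0,0,0],[0,40,0,-110,0,0,0],[0,80,0,-110,0,0,0],[0,120,0,-110,0,0,0],[0,150,0,-110,0,0,0],[0,170,0,-110,0,0,0],[0,170,0,-110,0,0,0],[0,170,0,-110,0,0,0]]]'

```text
time: 10.9
position: [0.4145, 0.369, 0.1234]
eef_rot: [-0.0, 0.163, 0.987, -0.0]
ft_force: [0.9, 0.4, 0.9]
opening: 0.0
grasp_force: 0.0
```

Run:
```python
from h import *
p,d=camera("top");m=camera_model("top")
for k,uv in dict(round=(313,270),square=(286,193),bar=(196,192),small=(348,211)).items():
    try: r=key(p,d,m,uv);print(k,r[0],r[1],r[4])
    except Exception as e: print(k,e)
w,d=camera("wrist");cv2.imwrite("pics/f.png",np.hstack([cv2.resize(p[120:320,150:400],(500,400)),cv2.resize(w,(300,400))]))
```

```text
round [312.64497041 270.86390533] 169 [ 0.47073646 -0.05250064  0.04848458]
square [285.20382166 191.85987261] 157 [0.65056196 0.08131025 0.04887101]
bar [193.9140625 190.15625  ] 128 [0.57791135 0.31549055 0.04895048]
small [348.42424242 209.57575758] 33 [ 0.65447953 -0.09340509  0.05638191]
```

View pics/f.png

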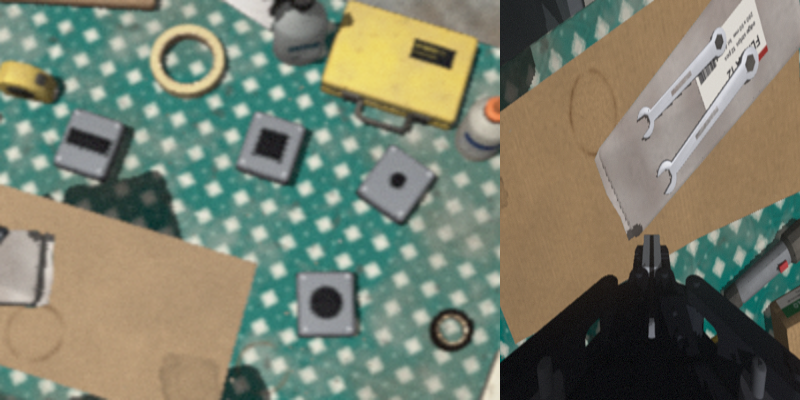

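The three key tops are at about 48.5 mm, so those keys are down, and the small key is still up at 56 mm. All the boxes are in place and the arm is clear.

```bash
python3 -c "
from cell import *
print(finish_job())"
```

```text
the job is handed in; nothing more can be done
None
```

I tapped the large round, square and long bar keys down in that order. All three latched, the small stop key stayed up, nothing looked moved, and the job is handed in; it returned no verdict.

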